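# Hold the jig's sprung stop down and slide the block past it

## Robot

A 6-joint arm with a two-finger parallel gripper is mounted at the origin on a cart in front of the work surface, level with it; the furniture and walls round the work are solid. World frame = base frame: x ahead of the robot, y to its left, z up, the work surface at z = 0. Lengths are in m, angles in rad, forces in N, time in s.
With the tool pointing down it reaches from about 0.25 to 0.775 m from the base axis. Payload 4 kg.
Tool frame: the origin (TCP) lies at the very end of the fingers, on their centre line; the grasp point (between the pads) lies 19 mm behind it; z points along the fingers, y is the line along which they close (so a half turn about z gives the same grasp; the last joint's range is limited). The gripper opens to 94 mm and grips with 3 to 60 N. Pads are 16 mm wide; open, the fingers measure 119 mm over their backs; the gripper's body (75 mm by 177 mm) begins 78 mm behind the grasp point.
Start: joints at [1.094, 0.087, 1.371, -0, 1.684, -0.103], TCP at [0.201, 0.512, 0.206] pointing down, gripper open.
Joint ranges: [-3.1, 3.1], [-0.76, 2.03], [0.27, 2.55], [-1.08, 4.22], [0.17, 2.65], [-2.57, 2.57]. Speed limits (rad/s): [2.79, 2.79, 3.14, 3.14, 3.14, 3.14].

## Interface

Orientations are given as [roll, pitch, yaw] about the fixed x, y, z axes, in that order (R = Rz(yaw) Ry(pitch) Rx(roll)).
In Python, from bench import robot, snapshot, finder gives the robot as it stands.
- The arm moves only by the tool drive_tool, never from a script. Its argument "deltas" is text: rows parted by semicolons, each of 7 numbers parted by spaces: the shift along the tool's x, y, z each as a share of 100 mm, from -1 to 1, then the turn, a rotation vector about the tool's x, y, z each as a share of 90 degrees, from -1 to 1, then the finger opening in mm, from 0 to 94. In form: tx ty tz rx ry rz gripper; .... A call has 1 to 5 rows; each row is the pose to reach, as a shift and turn from the pose commanded when the call began, along the tool's axes at that moment; what a row does not reach only later rows make up. A row lasts 1/10 s, in which the tool goes at most 50 mm and 8.59 degrees, less where a joint would pass 70% of its speed; a pose out of reach is approached as far as the arm can. A call with a number of a shift or a turn outside -1 to 1 is refused whole. A call with a gripper value outside its range is refused whole. The fingers move at their own pace and stop on an object; the grip force is fixed at half the most. Time passes only in rows, so rows that repeat a pose let the fingers close. It gives the time, the measured TCP pose, the force, the opening and the grip force at its end, in the units of the state.
- robot.get_obs(): the state, without advancing time (a new reading comes with each control period).
- snapshot(name): name is "side" or "top"; returns a dict with "img" (480x640x3 uint8, red, green, blue), "fx", "fy", "cx", "cy" (pixels), "T" (4x4, takes a point from camera to world coordinates). Camera axes: x right, y up, looking along -z (the intrinsics and any distortion apply to the point x, -y, -z); pixel columns grow to the right and rows downward; lengths in m; the calibration is good to about 2 mm. A picture is of the moment at which its call begins. There is no depth.
- robot.close_job(): hands the job in; it is judged then, once.
Trained networks look in the newest picture that a camera, given by its name, has taken for a name from the list of things; names that differ only in an ending like _2 or _b are one class to them, and where a whole thing is asked for, a point or a joint stands for the part that bears it (a point fixed in the world has none). Each returns a list of dicts, best first, with "confidence" (0 to 1); they miss things now and then, are a little off and sometimes report something else, mostly with a low value. They report only what shows in the picture. A call takes as long as a camera call. They do not tell look-alikes from the thing itself.
- finder.look_for(camera, thing): "xy" ([column, row] in pixels, amid what is visible of it).
- finder.masks_of(camera, thing): "region" (480x640 bool, what is visible of it) and "xy" ([column, row] in pixels, amid what is visible of it).
- finder.landmark_of(camera, thing): "xy" ([column, row] in pixels: a listed point, or the origin of a listed thing).
The state is a dict: "time": time; "joint_positions": joint angles; "qvel": joint speeds; "joint_torque": joint torques, N m; "tool_pos": TCP position; "ee_rot": TCP orientation; "wrist_force": force on the tool from outside, world axes, zero at the start; "wrist_torque": the same for the moment, N m; "width": finger opening in m; "finger_force": force on a finger pad.
Only numpy, scipy, OpenCV 4.12 (cv2) and the standard library are available. Lean on these libraries where they do the work, as an engineer would, in place of code of your own. Each camera call takes 0.05 s, during which the arm holds its last target. There are 200 camera calls.

## Task

Load the wooden drilling jig: with closed fingertips press the sprung metal plate in its slot down until the two stop pins sink below the jig's floor, and keep it down while you push the wood block lying in the jig over the pins and up against the end stop. Then let go so that the pins spring up behind the block and trap it. Only press and push: do not pinch, lift or tip the block, and leave the jar, the tape roll and the loose square offcut where they are.

Things in the scene. Friction and masses are not known exactly. Their poses are not given: they have to be found in the camera images.
- jig: Fixed wooden drilling jig, a trough 248 x 156 mm, open at the top and rear. Origin: on the bench midway between the two stop pins. +x = way the block travels, +y = left of that, +z up. Reaches from x = -170 (rear) to +78 mm. Floor at z = 34 mm; side fences at y = +-62 to +-78 mm, 12 mm above the floor. A slot 56 mm wide (y = -28 to +28 mm) runs lengthwise down the middle of the floor
- spring_stop (a joint): Sprung stop, m pressed down: 0 = up, 0.014 = bottom. Two steel pins, 12 mm thick, at x = 0, y = +-42 mm of the jig, 9 mm above the floor when up, in one piece with the plate in the slot. Moves straight down wherever the plate is pressed; spring about 4 N at the top, 9 N at the bottom. Pins clear the block from 0.0095. Springs up when let go and would lift a block lying over the pins
- press_plate (a point): Point on top of the sprung aluminium plate near its rear end, on the slot's middle line, x = -135 mm in the jig's frame; sinks with the plate. The plate is flat, reaches from x = -165 to +15 mm and y = -26 to +26 mm in the jig's frame, and its top is 33 mm above the bench when up (1 mm below the jig's floor), so the block slides over it
- end_stop (a point): Foot of the end stop's inner face, in the middle, at floor height (x = +58 mm in the jig's frame). The end stop is a wooden bar 20 mm thick and 28 mm high across the front end of the floor
- wood_block: Plain softwood block, loose, 45 (x) x 110 (y) x 35 (z) mm, about 0.15 kg, origin at the centre of its underside. Lies across the slot on the jig's floor, before the pins and ahead of the press point, its x along the travel within a few degrees, so it is 45 mm long in that direction. Touching the end stop, its centre is at x = +35.5 mm in the jig's frame
- jar_nuts: Screw-top glass jar of nuts with a dark lid, 68 mm wide, 95 mm tall, standing loose to the left of the jig; origin at the centre of its underside. Leave alone
- tape_roll: Roll of black tape, 58 mm wide, 19 mm high, lying loose to the right of the jig; origin at the centre of its underside. Leave alone
- offcut: Square softwood offcut 60 x 60 x 20 mm, lying loose to the right of the jig; origin at the centre of its underside. Leave alone
Not all that is in view belongs to the job. There is more than one size of the wood_block; the job needs the larger.

How it is judged:
By the outcome, as a careful person would: the job done as asked, in the order asked, and still so for the second after the job is handed in, with the robot touching nothing.
It also fails if it takes over 32 s, if anything falls off the work surface, if the arm or the gripper's body presses on something with over 40 N, if the wrist force passes 120 N, or if a joint passes its speed limit or range.

## Working session

There is one attempt and no reset: what is moved stays moved. The work goes in short steps, Python scripts to look and compute and a tool call to move; the robot and the scene stay as the last step left them, time stands still between calls to the robot, and variables do not carry over. Pictures are saved under pics/ and viewed, at most 10 in all, crops included, and the job is handed in when it is done.

Besides the shell and the picture viewer there is one more tool, called as name(argument=value, ...) on one line, values as JSON. drive_tool: Moves the arm, as the interface text tells. Shift numbers are shares of 100 mm and turn numbers shares of 90 degrees, none past 1 either way. Its arguments: {"type":"object","properties":{"deltas":{"type":"string"}},"required":["deltas"]}

```bash
mkdir -p pics
cat > h.py <<'E'
import numpy as np, cv2
from bench import robot, snapshot, finder
def ray(s,uv):
    d=np.array([(uv[0]-s['cx'])/s['fx'],-(uv[1]-s['cy'])/s['fy'],-1.0])
    return s['T'][:3,3], s['T'][:3,:3]@d
def atz(s,uv,z):
    o,d=ray(s,uv); return o+d*(z-o[2])/d[2]
def proj(s,p):
    c=np.linalg.inv(s['T'])@np.r_[p,1]; return np.array([s['cx']+s['fx']*c[0]/-c[2], s['cy']-s['fy']*c[1]/-c[2]])
E
python3 - <<'E'
from h import *
S={}
for c in ['top','side']:
    s=S[c]=snapshot(c); cv2.imwrite(f'pics/{c}0.png',s['img'][:,:,::-1])
    print(c,{k:(v if k!='T' else v.round(3).tolist()) for k,v in s.items() if k!='img'})
    for t,z in [('jig',0),('press_plate',.033),('end_stop',.034),('wood_block',.034),('spring_stop',.04),('jar_nuts',0),('tape_roll',0),('offcut',0)]:
        for r in finder.landmark_of(c,t)[:3]:
            print(t,np.round(r['xy'],1),round(r['confidence'],2),atz(s,r['xy'],z).round(4))
E
```

```text
top {'fx': 600.2289408435178, 'fy': 600.2289408435178, 'cx': 322.5144050125694, 'cy': 231.1355388784698, 'T': [[0.019, 0.994, -0.104, 0.415], [-1.0, 0.019, -0.0, 0.065], [0.002, 0.104, 0.995, 1.278], [0.0, 0.0, 0.0, 1.0]]}
jig [321.7 205.1] 0.86 [0.6043 0.0679 0.    ]
press_plate [305.3 264.9] 0.75 [0.4736 0.0993 0.033 ]
end_stop [333.1 176.4] 0.65 [0.6607 0.045  0.034 ]
wood_block [274.7 333.4] 0.95 [0.3322 0.1588 0.034 ]
wood_block [319.8 226.1] 0.91 [0.555  0.0709 0.034 ]Traceback (most recent call last):
  File "<stdin>", line 7, in <module>
ValueError: it knows: end_stop, jar_nuts, jig, offcut, press_plate, tape_roll, wood_block
```

View pics/top0.png

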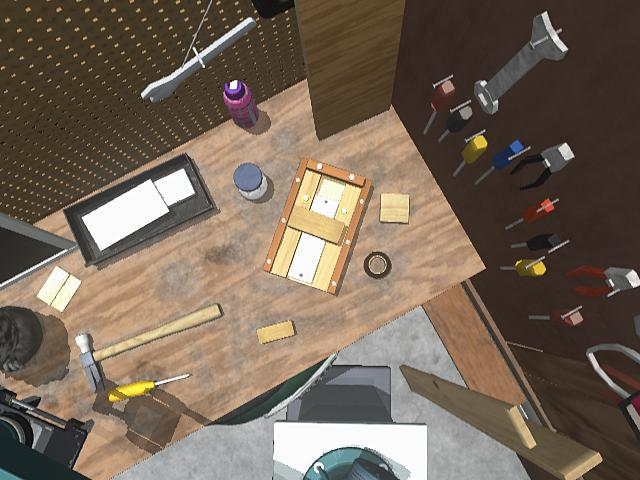

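The top view shows the jig with the block at about (320,226). Its plate's rear end is at (303,265), the end stop at (335,172), and a smaller look-alike lies outside at (276,332). Next is the side view and a precise jig pose.

Run:
```python
from h import *
D={'press_plate':.033,'end_stop':.034,'wood_block':.034,'jig':0}
for c in ['top','side','top','side']:
    s=snapshot(c); cv2.imwrite(f'pics/{c}0.png',s['img'][:,:,::-1])
    for t,z in D.items():
        for r in finder.landmark_of(c,t)[:3]:
            print(c,t,np.round(r['xy'],1),round(r['confidence'],2),atz(s,r['xy'],z).round(4))
    if c=='top':
        for t,z in [('wood_block',.069),('jig',.046)]:
            for r in finder.masks_of(c,t)[:2]:
                m=r['region'].astype('uint8'); b=cv2.boxPoints(cv2.minAreaRect(cv2.findNonZero(m)))
                print('mask',t,[atz(s,p,z)[:2].round(4).tolist() for p in b])
s=snapshot('top');cv2.imwrite('pics/topc.png',cv2.resize(s['img'][145:305,250:410,::-1],(600,600),interpolation=cv2.INTER_CUBIC))
print(robot.get_obs()['time'],robot.get_obs()['ee_rot'])
```

```text
top press_plate [305.2 266.1] 0.83 [0.4711 0.0995 0.033 ]
top end_stop [333.4 177.7] 0.97 [0.658  0.0443 0.034 ]
top wood_block [275.9 333.3] 0.97 [0.3324 0.1563 0.034 ]
top wood_block [319.3 229.4] 0.58 [0.548  0.0718 0.034 ]
top jig [324.7 208.2] 0.65 [0.5977 0.0613 0.    ]
mask wood_block [[0.5497, 0.1378], [0.5949, 0.1221], [0.5577, 0.0184], [0.5128, 0.0344]]
mask wood_block [[0.3426, 0.1953], [0.3629, 0.1244], [0.3337, 0.1157], [0.3134, 0.1864]]
mask jig [[0.4602, 0.1874], [0.7037, 0.1118], [0.655, -0.0376], [0.4134, 0.0408]]
mask jig [[0.4614, 0.1612], [0.6284, 0.0994], [0.596, 0.0147], [0.43, 0.0775]]
side press_plate [320.4 283.6] 0.97 [0.4734 0.102  0.033 ]
side end_stop [288.3 222.4] 0.61 [0.6661 0.0431 0.034 ]
side wood_block [303.1 251. ] 0.94 [0.5663 0.0742 0.034 ]
side wood_block [341.2 370.8] 0.56 [0.3052 0.1836 0.034 ]
side jig [296.1 258.3] 0.97 [0.6019 0.0658 0.    ]
side jig [288.5 225.7] 0.22 [0.7125 0.0157 0.    ]
top press_plate [304.2 265.4] 0.77 [0.4725 0.1016 0.033 ]
top press_plate [332.3 181. ] 0.56 [0.6511 0.0465 0.033 ]
top end_stop [332.6 175. ] 0.74 [0.
[... 185 characters left out ...]
034 ]
top jig [321.5 205. ] 0.84 [0.6045 0.0683 0.    ]
mask wood_block [[0.3423, 0.194], [0.3625, 0.1233], [0.3339, 0.1149], [0.3139, 0.1854]]
mask wood_block [[0.5494, 0.1397], [0.5949, 0.1246], [0.5587, 0.0196], [0.5135, 0.0351]]
mask jig [[0.4625, 0.1882], [0.7018, 0.1117], [0.6514, -0.0384], [0.4142, 0.0407]]
side press_plate [316.9 285.9] 0.64 [0.471  0.1096 0.033 ]
side end_stop [286.9 221. ] 0.8 [0.6721 0.0424 0.034 ]
side wood_block [304.6 250.7] 0.93 [0.5658 0.0716 0.034 ]
side wood_block [340.7 370.6] 0.7 [0.3058 0.1839 0.034 ]
side jig [296.2 258.6] 0.59 [0.601  0.0661 0.    ]
side jig [366.3 234.6] 0.33 [ 0.6087 -0.0881  0.    ]
1.5 [3.14152023e+00 7.65130481e-06 2.76778387e+00]
```

View pics/side0.png

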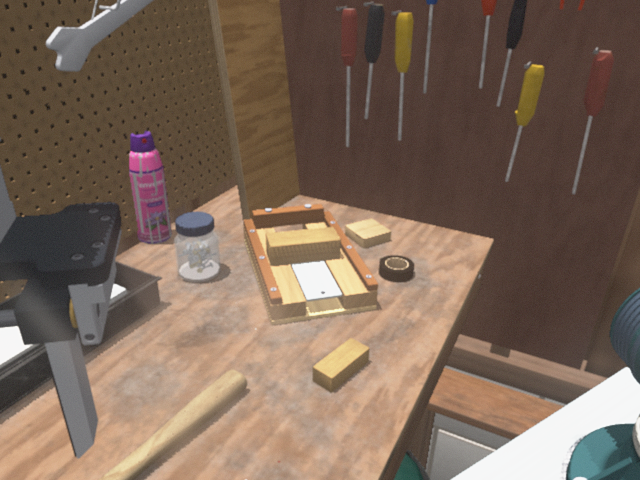

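View pics/topc.png

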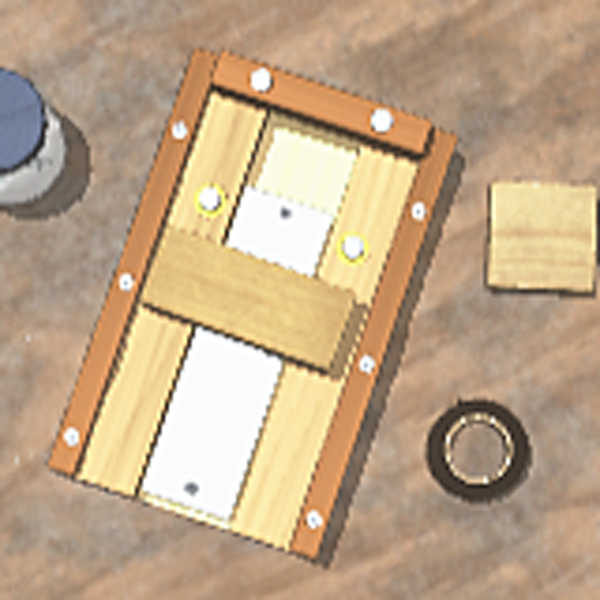

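The side view confirms the layout: block in the trough at (304,247), plate clear behind it. The crop shows the pins at (210,199) and (352,247), and the white plate's rear edges at (143,493) and (232,522). I'll fix the jig frame from these.

Run:
```python
from h import *
s=snapshot('top')
P=[('pinL',210,199,.043,0,.042),('pinR',352,247,.043,0,-.042),('plRL',143,493,.033,-.165,.026),('plRR',232,522,.033,-.165,-.026),
('fenL rear',48,468,.046,-.170,.078),('fenL front',192,50,.046,.078,.078),('fenRin rear',292,548,.046,-.170,-.062),('fenRfr',458,134,.046,.078,-.078)]
A=[];B=[]
for n,u,v,z,x,y in P:
    w=atz(s,(250+u*160/600-.37,145+v*160/600-.37),z)[:2]; A.append([x,y]);B.append(w)
A=np.array(A);B=np.array(B)
a=A-A.mean(0);b=B-B.mean(0)
th=np.arctan2((a[:,0]*b[:,1]-a[:,1]*b[:,0]).sum(),(a*b).sum())
R=np.array([[np.cos(th),-np.sin(th)],[np.sin(th),np.cos(th)]]);t=B.mean(0)-R@A.mean(0)
print('yaw',np.degrees(th),'t',t);print(((B-A@R.T-t)*1000).round(1))
blk=np.array([[0.5497,0.1378],[0.5949,0.1221],[0.5577,0.0184],[0.5128,0.0344]])
print('block in jig mm',((blk-t)@R*1000).round(1))
np.savez('jig.npz',th=th,t=t)
# start target above the press point, tool frame deltas
from scipy.spatial.transform import Rotation as Q
o=robot.get_obs();R0=Q.from_euler('xyz',o['ee_rot']).as_matrix()
print(o['tool_pos'],R0.round(3).tolist())
for xj,z in [(-.135,.206),(-.135,.05)]:
    p=np.r_[R@[xj,0]+t,z]
    print(p, R0.T@(p-o['tool_pos'])*10)
for yaw in (th,th+np.pi):
    Rt=Q.from_euler('xyz',[np.pi,0,yaw]).as_matrix()
    print(Q.from_matrix(R0.T@Rt).as_rotvec()/(np.pi/2))
```

```text
yaw -17.144973632494153 t [0.60025371 0.06182562]
[[ 0.2 -0.5]
 [-0.3  0.6]
 [-0.5 -0.2]
 [-0.2  0. ]
 [ 1.2  0.1]
 [-1.6 -0.1]
 [ 1.5 -0.2]
 [-0.2  0.2]]
block in jig mm [[-70.7  57.7]
 [-22.9  56. ]
 [-27.9 -54. ]
 [-75.5 -52. ]]
[0.20084431 0.51206003 0.20553311] [[-0.931, 0.365, 0.0], [0.365, 0.931, 0.0], [-0.0, 0.0, -1.0]]
[0.47125285 0.10162234 0.206     ] [-4.01598455 -2.83369943 -0.00503386]
[0.47125285 0.10162234 0.05      ] [-4.01594832 -2.83395166  1.55496612]
[ 2.85558293e-05 -1.57005596e-04  1.95255612e+00]
[ 1.02334166e-04  1.86123110e-05 -4.74438686e-02]
```

drive_tool(deltas="-1 -0.71 0 0 0 0 0; -1 -0.71 0 0 0 0 0; -1 -0.71 0 0 0 0 0")

```text
time: 1.85
tool_pos: [0.2694, 0.407, 0.2056]
ee_rot: [-3.141, 0.001, 2.766]
wrist_force: [0.5, 0.5, -0.7]
width: 0.0733
finger_force: 0.0
```

drive_tool(deltas="-1 -0.71 0 0 0 0 0; -1 -0.71 0 0 0 0 0; -1 -0.71 0 0 0 0 0")

```text
time: 2.15
tool_pos: [0.3367, 0.304, 0.2057]
ee_rot: [-3.141, 0.001, 2.765]
wrist_force: [0.0, -0.6, 0.2]
width: 0.0495
finger_force: 0.0
```

drive_tool(deltas="-1 -0.71 0 0 0 0 0; -1 -0.71 0 0 0 0 0; -1 -0.71 0 0 0 0 0")

```text
time: 2.45
tool_pos: [0.4039, 0.2012, 0.2056]
ee_rot: [-3.141, 0.001, 2.764]
wrist_force: [-0.5, 0.5, -0.3]
width: 0.0254
finger_force: 0.0
```

drive_tool(deltas="-1 -0.71 0 0 0 -0.047 0; -1 -0.71 0 0 0 -0.047 0; -1 -0.71 0 0 0 -0.047 0; -1 -0.71 0 0 0 -0.047 0")

```text
time: 2.85
tool_pos: [0.4707, 0.0991, 0.2051]
ee_rot: [-3.141, -0.0, 2.837]
wrist_force: [-0.3, 0.8, -0.9]
width: 0.0006
finger_force: 0.0
```

drive_tool(deltas="0 0.025 1 0 0 0 0; 0 0.025 1 0 0 0 0; 0 0.025 1 0 0 0 0")

```text
time: 3.15
tool_pos: [0.462, 0.1042, 0.0964]
ee_rot: [-3.134, -0.019, 2.843]
wrist_force: [-1.3, -0.3, -1.3]
width: 0.0007
finger_force: 0.0
```

drive_tool(deltas="0 0 0.6 0 0 0 0; 0 0 0.6 0 0 0 0; 0 0 0.6 0 0 0 0; 0 0 0.6 0 0 0 0")

```text
time: 3.55
tool_pos: [0.4723, 0.1046, 0.0486]
ee_rot: [3.14, 0.004, 2.842]
wrist_force: [0.6, 0.1, -0.2]
width: 0.0004
finger_force: 0.0
```

```bash
cat > st.py <<'E'
from h import *
j=np.load('jig.npz');th=j['th'];R=np.array([[np.cos(th),-np.sin(th)],[np.sin(th),np.cos(th)]])
def st():
    o=robot.get_obs();p=o['tool_pos']
    print('t',o['time'],'jig mm',((p[:2]-j['t'])@R*1000).round(1),'z',p[2].round(4),'yaw-err deg',np.degrees(o['ee_rot'][2]-np.pi-th).round(2),'F jig',(o['wrist_force'][:2]@R).round(1),o['wrist_force'][2].round(1),o['width'])
E
python3 - <<'E'
from st import *
st()
s=snapshot('side');cv2.imwrite('pics/side1.png',cv2.resize(s['img'][150:350,200:420,::-1],(660,600),interpolation=cv2.INTER_CUBIC))
E
```

```text
t 3.55 jig mm [-134.9    3.1] z 0.0486 yaw-err deg -0.01 F jig [0.6 0.3] -0.2 0.00041297399368726964
```

View pics/side1.png

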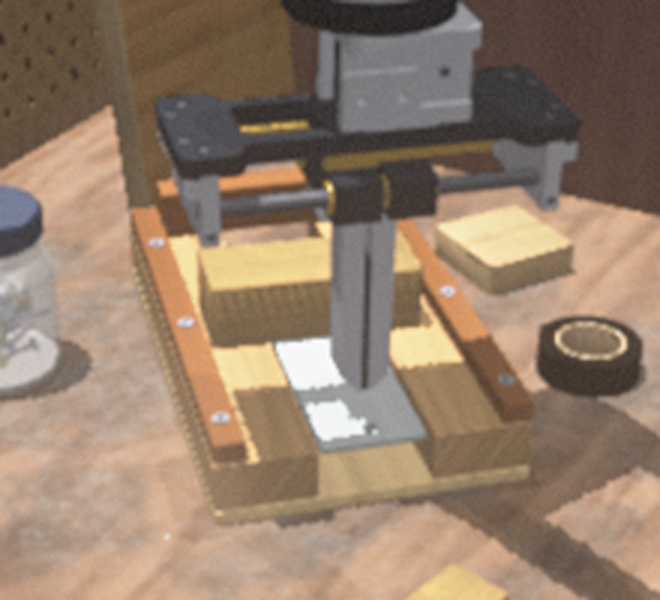

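The closed fingertips hang over the plate at (365,385) with the block ahead and clear of the hand. Centring a little and pressing.

drive_tool(deltas="0 -0.03 0.1 0 0 0 0; 0 -0.03 0.15 0 0 0 0; 0 -0.03 0.2 0 0 0 0; 0 -0.03 0.24 0 0 0 0; 0 -0.03 0.275 0 0 0 0")

```text
time: 4.1
tool_pos: [0.4706, 0.1009, 0.0195]
ee_rot: [3.141, 0.003, 2.841]
wrist_force: [-1.5, -0.3, 8.8]
width: 0.0006
finger_force: 4.5
```

drive_tool(deltas="0 0 0 0 0 0 0; 0 0 0 0 0 0 0")

```text
time: 4.3
tool_pos: [0.4705, 0.1009, 0.0198]
ee_rot: [3.141, 0.002, 2.841]
wrist_force: [-1.3, -0.9, 9.2]
width: 0.0005
finger_force: 4.4
```

```bash
python3 -c "
from st import *
st()"
```

```text
t 4.3 jig mm [-135.5   -0.9] z 0.0198 yaw-err deg -0.05 F jig [-1.  -1.3] 9.2 0.0005194827766546832
```

drive_tool(deltas="-0.08 0.005 0 0 0 0 0; -0.18 0.005 0 0 0 0 0; -0.28 0.01 0 0 0 0 0; -0.38 0.01 0 0 0 0 0; -0.45 0.01 0 0 0 0 0")

```text
time: 4.8
tool_pos: [0.5091, 0.0901, 0.0191]
ee_rot: [3.142, -0.01, 2.842]
wrist_force: [-13.4, 3.1, 15.7]
width: 0.0004
finger_force: 8.0
```

drive_tool(deltas="-0.04 0 0 0 0 0 0; -0.09 0 0 0 0 0 0; -0.14 0 0 0 0 0 0; -0.19 0 0 0 0 0 0; -0.24 0 0 0 0 0 0")

```text
time: 5.3
tool_pos: [0.5309, 0.0834, 0.0191]
ee_rot: [-3.141, -0.012, 2.842]
wrist_force: [-14.1, 2.6, 15.6]
width: 0.0002
finger_force: 8.4
```

```bash
python3 -c "
from st import *
st()
s=snapshot('top');cv2.imwrite('pics/top2.png',cv2.resize(s['img'][145:305,250:410,::-1],(600,600),interpolation=cv2.INTER_CUBIC))
s=snapshot('side');cv2.imwrite('pics/side2.png',cv2.resize(s['img'][150:350,200:420,::-1],(660,600),interpolation=cv2.INTER_CUBIC))"
```

```text
t 5.3 jig mm [-72.6   0.2] z 0.0191 yaw-err deg -0.02 F jig [-14.2  -1.6] 15.6 0.00019616893942779026
```

View pics/side2.png

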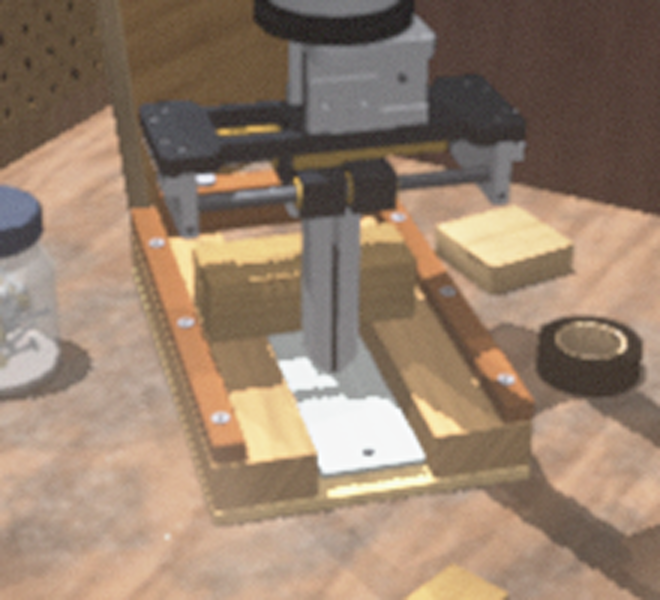

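The plate is fully down (13.9 mm) and the finger is at the block's rear face, (335,365) in the crop. The drag is only friction on the plate, so I'll ease the press slightly and push on.

drive_tool(deltas="-0.05 0 -0.005 0 0 0 0; -0.11 0 -0.005 0 0 0 0; -0.17 0 -0.005 0 0 0 0; -0.23 0 -0.005 0 0 0 0; -0.28 0 -0.005 0 0 0 0")

```text
time: 5.9
tool_pos: [0.559, 0.0747, 0.0192]
ee_rot: [-3.142, -0.009, 2.842]
wrist_force: [-10.4, 2.5, 11.9]
width: 0.0005
finger_force: 6.3
```

```bash
python3 -c "
from st import *
st()
s=snapshot('top');cv2.imwrite('pics/top3.png',cv2.resize(s['img'][145:305,250:410,::-1],(600,600),interpolation=cv2.INTER_CUBIC))
for t in finder.masks_of('top','wood_block')[:3]: print(t['xy'],t['confidence'])
s=snapshot('side');cv2.imwrite('pics/side3.png',cv2.resize(s['img'][150:350,200:420,::-1],(660,600),interpolation=cv2.INTER_CUBIC))"
```

```text
t 5.9 jig mm [-43.3   0.1] z 0.0192 yaw-err deg -0.03 F jig [-10.7  -0.7] 11.9 0.0005167107713094619
```

View pics/side3.png

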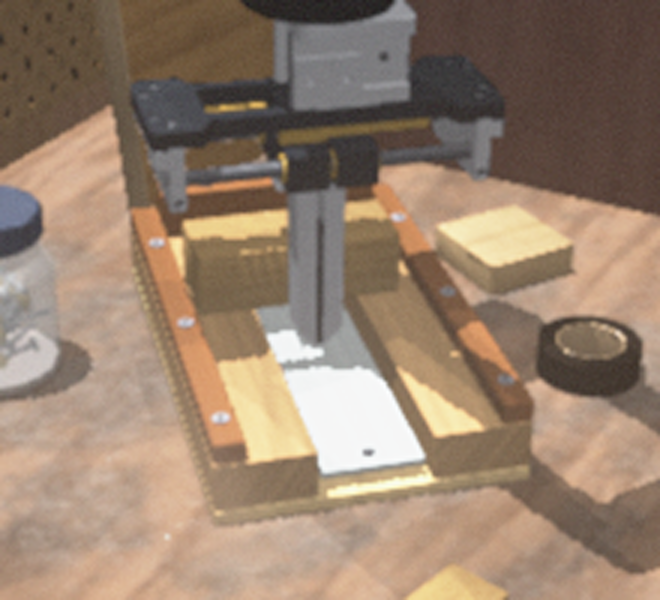

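The block moves straight along with the finger at (318,340), square in the trough. Pushing on.

drive_tool(deltas="-0.05 0 0 0 0 0 0; -0.11 0 0 0 0 0 0; -0.17 0 0 0 0 0 0; -0.23 0 0 0 0 0 0; -0.28 0 0 0 0 0 0")

```text
time: 6.55
tool_pos: [0.586, 0.0664, 0.0192]
ee_rot: [3.142, -0.008, 2.842]
wrist_force: [-9.8, 2.7, 10.4]
width: 0.0004
finger_force: 5.9
```

drive_tool(deltas="-0.04 0 0 0 0 0 0; -0.08 0 0 0 0 0 0; -0.12 0 0 0 0 0 0; -0.15 0 0 0 0 0 0; -0.17 0 0 0 0 0 0")

```text
time: 7.05
tool_pos: [0.6023, 0.0613, 0.0193]
ee_rot: [3.142, -0.008, 2.842]
wrist_force: [-9.5, 2.2, 10.0]
width: 0.0003
finger_force: 5.7
```

```bash
python3 -c "
from st import *
st()"
```

```text
t 7.05 jig mm [2.1 0.1] z 0.0193 yaw-err deg -0.03 F jig [-9.7 -0.7] 10.0 0.0003287200944138897
```

drive_tool(deltas="-0.01 0 0 0 0 0 0; -0.02 0 0 0 0 0 0; -0.03 0 0 0 0 0 0; -0.03 0 0 0 0 0 0")

```text
time: 7.45
tool_pos: [0.6043, 0.0608, 0.0193]
ee_rot: [-3.141, -0.009, 2.842]
wrist_force: [-10.1, 2.4, 12.7]
width: 0.0007
finger_force: 7.0
```

```bash
python3 -c "
from st import *
st()
s=snapshot('side');cv2.imwrite('pics/side4.png',cv2.resize(s['img'][150:350,200:420,::-1],(660,600),interpolation=cv2.INTER_CUBIC))"
```

```text
t 7.45 jig mm [4.2 0.2] z 0.0193 yaw-err deg -0.01 F jig [-10.4  -0.7] 12.7 0.0007106898963919878
```

View pics/side4.png

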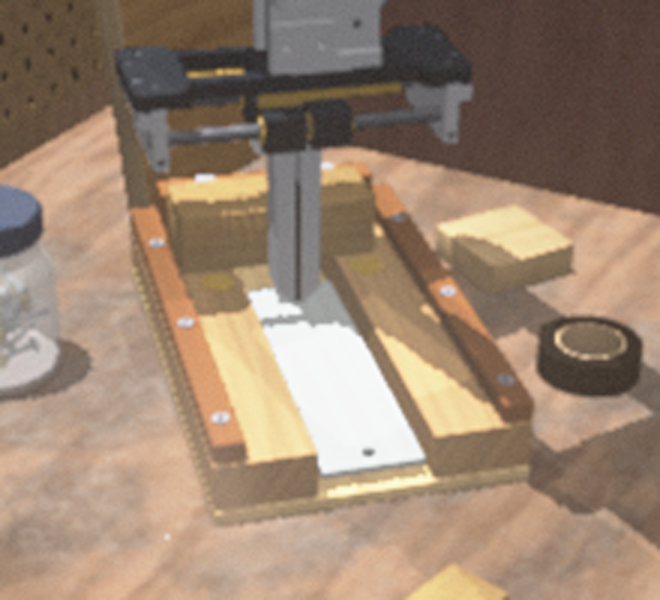

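Both pin holes, at (215,283) and (368,265), now lie behind the block, which is nearly at the stop. Pushing until the force rises.

drive_tool(deltas="-0.01 0 0 0 0 0 0; -0.02 0 0 0 0 0 0; -0.03 0 0 0 0 0 0; -0.03 0 0 0 0 0 0")

```text
time: 7.9
tool_pos: [0.6046, 0.061, 0.0193]
ee_rot: [-3.141, -0.015, 2.843]
wrist_force: [-18.9, 4.7, 16.9]
width: 0.0005
finger_force: 14.4
```

```bash
python3 -c "
from st import *
st()"
```

```text
t 7.9 jig mm [4.4 0.5] z 0.0193 yaw-err deg 0.02 F jig [-19.5  -1.1] 16.9 0.0004634034401826965
```

The force rose to 19.5 N with no further motion, so the block is seated. Backing off while still pressed, then lifting.

drive_tool(deltas="0.03 0 0 0 0 0 0; 0.07 0 0 0 0 0 0; 0.12 0 0 0 0 0 0; 0.12 0 0 0 0 0 0")

```text
time: 8.3
tool_pos: [0.6037, 0.0613, 0.0224]
ee_rot: [3.139, 0.011, 2.841]
wrist_force: [3.6, -1.7, 8.4]
width: 0.0003
finger_force: 4.0
```

```bash
python3 -c "
from st import *
st()
s=snapshot('top');cv2.imwrite('pics/side5.png',cv2.resize(s['img'][145:305,250:410,::-1],(600,600),interpolation=cv2.INTER_CUBIC))
s=snapshot('side');cv2.imwrite('pics/side5.png',cv2.resize(s['img'][180:280,230:340,::-1],(660,600),interpolation=cv2.INTER_CUBIC))"
```

```text
t 8.3 jig mm [3.5 0.5] z 0.0224 yaw-err deg -0.05 F jig [ 3.9 -0.6] 8.4 0.00027335919988659375
```

View pics/side5.png

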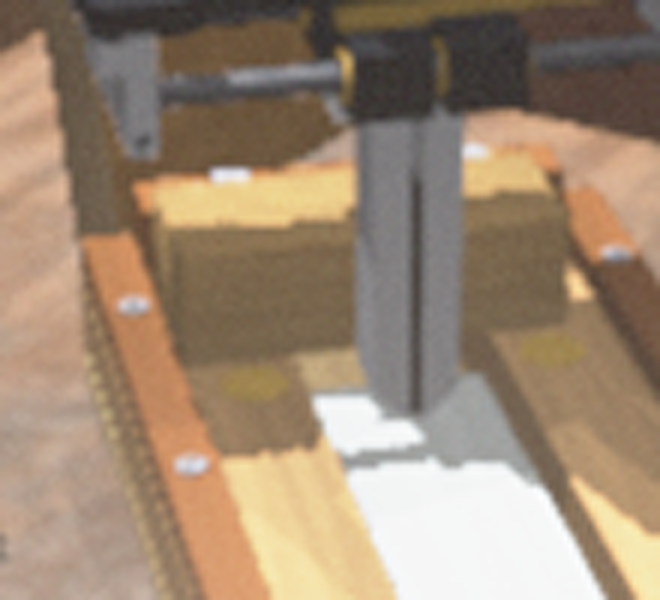

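The block rests flush at the stop, with both pin holes behind it at (253,383) and (552,348). Finger friction still holds the tip near the face, so I'll back a little more, then lift.

drive_tool(deltas="0.03 0 0.01 0 0 0 0; 0.06 0 0.01 0 0 0 0; 0.06 0 -0.1 0 0 0 0; 0.06 0 -0.4 0 0 0 0; 0.06 0 -0.8 0 0 0 0")

```text
time: 8.9
tool_pos: [0.5919, 0.0635, 0.0966]
ee_rot: [-3.14, -0.006, 2.841]
wrist_force: [1.1, 0.8, -0.3]
width: 0.0001
finger_force: 0.0
```

drive_tool(deltas="0 0 -1 0 0 0 0; 0 0 -1 0 0 0 0; 0.5 0 -1 0 0 0 0; 1 0 -1 0 0 0 0; 1 0 -1 0 0 0 0")

```text
time: 9.4
tool_pos: [0.4928, 0.0945, 0.1972]
ee_rot: [-3.141, -0.005, 2.844]
wrist_force: [0.1, 0.7, -0.0]
width: 0.0005
finger_force: 0.0
```

```bash
python3 -c "
from st import *
st()
s=snapshot('top');a=cv2.resize(s['img'][150:270,270:390,::-1],(400,400),interpolation=cv2.INTER_CUBIC)
s=snapshot('side');b=cv2.resize(s['img'][180:280,230:330,::-1],(400,400),interpolation=cv2.INTER_CUBIC)
cv2.imwrite('pics/end.png',np.hstack([a,b]))"
```

```text
t 9.4 jig mm [-112.4   -0.4] z 0.1972 yaw-err deg 0.1 F jig [-0.1  0.7] -0.0 0.0004694236637774862
```

View pics/end.png

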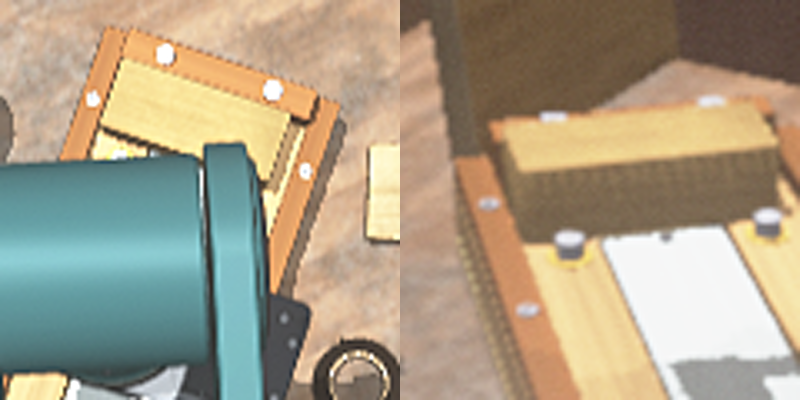

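The pins stand up behind the block, at (570,245) and (768,222), and the block lies flush against the end stop. The robot is clear of everything, so I'm handing in.

```bash
python3 -c "
from bench import robot
print(robot.close_job())"
```

```text
the job is handed in; nothing more can be done
None
```

The block is up against the end stop with both pins sprung up behind it, and the job was handed in at about 9.5 s with the arm clear; the hand-in gave no verdict.

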